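# Restock the double-door dive crate, newest canister behind

### The arm

A 6-joint arm with a two-finger parallel gripper is mounted at the origin on the work surface. World frame = base frame: x ahead of the robot, y to its left, z up, the work surface at z = 0. Lengths are in mm, angles in rad, forces in N, time in s.
With the tool pointing down it reaches from about 350 to 775 mm from the base axis. Payload 7.3 kg.
Tool frame: the origin (TCP) lies at the very end of the fingers, on their centre line; the grasp point (between the pads) lies 19 mm behind it; x points along the fingers, y is the direction in which the jaws open and shut, and the axes are right-handed (so a half turn about x gives the same grasp; the last joint's range is limited). The gripper opens to 92 mm and grips with 3 to 60 N. Pads are 19 mm wide; open, the fingers measure 130 mm over their backs; the gripper's body (75 mm by 190 mm) begins 47 mm behind the grasp point.
Start: joints at [-1.307, 0.342, 1.524, -0, 1.275, -0.146], TCP at [209.197, -481.541, 226.741] pointing down, gripper open.
Joint ranges: [-2.53, 2.53], [-0.77, 2.02], [0.04, 2.7], [-1, 4.14], [0.28, 2.66], [-3.11, 3.11]. Speed limits (rad/s): [2.57, 2.57, 3.14, 3.14, 3.14, 3.14].

### API

Orientations are given as [roll, pitch, yaw] about the fixed x, y, z axes, in that order (R = Rz(yaw) Ry(pitch) Rx(roll)).
In Python, from plant import bot gives the robot as it stands.
- The arm moves only by the tool step_arm, never from a script. Its argument "targets" is a list that holds one entry, the list of rows, each a list of 4 numbers: the shift along the tool's x, y, z in m, then the turn about the tool's x in degrees. A call has exactly 5 rows; each row is the pose to reach, as a shift and turn from the pose measured when the call began, along the tool's axes at that moment; what a row does not reach only later rows make up. A row lasts 1/12 s, in which the tool goes at most 41.7 mm and 7.16 degrees, less where a joint would pass 70% of its speed; a pose out of reach is approached as far as the arm can. A call with a gripper value outside its range is refused whole. "jaw" is the closure, from 0 (fully open) to 1 (shut), set as the call begins (left out, the last holds). The fingers move at their own pace and stop on an object; the grip force is fixed at half the most. Time passes only in rows, so rows that repeat a pose let the fingers close, or fill a call up. It gives the time, the measured TCP pose, the force and the opening at its end, in the units of the state.
- bot.get_obs(): the state, without advancing time (a new reading comes with each control period).
- bot.capture(name): name is "scene" or "top" or "wrist"; returns a dict with "color" (480x640x3 uint8, red, green, blue), "depth" (480x640 float32, mm along the optical axis (not along the pixel's ray), 0 where there is no reading), "fov_y" (degrees; the focal length in pixels is half the picture's height over the tangent of half this angle, whatever the lens; pixels are square), "cx", "cy" (the principal point, pixels), "dist_coeffs" ([k1, k2, p1, p2, k3] as OpenCV has them; the pictures are not rectified), "rvec" (rotation vector, rad) and "tvec" (3), from world to camera coordinates, as OpenCV has them. Camera axes: x right, y down, z forward; pixel columns grow to the right and rows downward; lengths in mm; the calibration is good to about 2 mm. A picture is of the moment at which its call begins.
- bot.close_job(): hands the job in, once; it reports no verdict.
The state is a dict: "time": time; "joint_positions": joint angles; "dq": joint speeds; "tau": joint torques, N m; "tool_pos": TCP position; "tcp_rot": TCP orientation; "contact_force": force on the tool from outside, world axes, zero at the start; "moment": the same for the moment, N m; "grip_width": finger opening in mm.
Only numpy, scipy, OpenCV 4.12 (cv2) and the standard library are available. Lean on these libraries where they do the work, as an engineer would, in place of code of your own. Each camera call takes 0.05 s, during which the arm holds its last target. There are 200 camera calls.

### The job

In the low crate with the double front door, pull the drop bolt up by its knob, swing the bolted leaf wide open first and then the leaf it overlaps. Slide the canister that stands inside (without lifting it) straight out of the doorway onto the front ledge, upright and wholly outside the door line, then set the spare canister from the table gently down, upright, in the compartment it came from. Leave both leaves wide open and do not disturb the other gear.

Things in the scene. Friction and masses are not known exactly. Their poses are not given: they have to be found in the camera images.
- crate: Low sage-green plastic crate, open on top, fixed to the table, turned by up to 10 degrees. Origin: on the table, mid-width, in the plane of the closed doors; x points inwards (away from the robot), y left, z up. Sizes here in mm in this frame. Side walls 90 high, back wall 75. Flat floor, top at z 12, flush through the doorway: front ledge from x -115 to 0, interior from x 0 to 187, y -159 to 159.
- compartment (a point): Middle of the floor of the right compartment (x 100, y -81, z 12 in the crate's frame), where the old canister came from. It lies between the right wall (y -159) and a divider 5 thick and 60 high at y 0 (x 30 to the back wall at x 187); the mask stands in the left one.
- ledge (a point): Point on the front ledge straight before the right compartment (x -62, y -81, z 12 in the crate's frame): floor top. A steel keeper for the bolt's foot stands on the ledge at x -44 to -38, y 13 to 47, up to z 28.
- leaf_a (a joint): Left, bolted leaf; vertical hinge axis at x 0, y 155 of the crate. Radians: 0 shut, grows as the free edge swings out to the robot, stop at 1.65. Panel 151 wide, 8 thick, z 18 to 88, its plain top edge can be hooked from behind. A strip on its outer face (x -12 to -6) reaches to y -18 in front of leaf_b, which cannot open before it. Friction about 0.06 N m: it stays where left.
- leaf_b (a joint): Right, overlapped leaf; vertical hinge axis at x 0, y -155 of the crate; otherwise the same size, sense, stop and friction as leaf_a, without bolt and strip.
- leaf_a_top (a point): Middle of leaf_a's top edge, 75 mm from its hinge axis, at z 88.
- leaf_b_top (a point): Middle of leaf_b's top edge, 75 mm from its hinge axis, at z 88.
- bolt (a joint): Height (m) by which the drop bolt on leaf_a is raised: 0 fully down, stop at 0.030; starts at most 0.005. Above 0.016 its foot clears the keeper and leaf_a is free. It is held by friction of about 2.5 N and stays where it is left. It swings with leaf_a.
- bolt_knob (a point): Centre of the bolt's round black knob, 26 in diameter, 24 high, upright on a 10 mm rod, 30 mm in front of leaf_a's mid-plane and 125 mm from its hinge axis; the centre is at z 95 when the bolt is fully down. 30 mm or more of free rod below it, to a guide bracket at z 58.
- can_old_mid (a point): Older stainless canister, standing in the right compartment, its axis 85 to 103 behind the door line. Body 60 in diameter, 42 high, above it an aluminium twist cap 48 in diameter and 34 high; 76 high in all. This point is on its axis half-way up (38 above its underside). About 0.18 to 0.35 kg; pushed low on its body it slides upright.
- can_new_mid (a point): Spare, new canister of the same shape, standing on the table to one side of the crate. Same point, half-way up its axis. Grip it by the cap.
- mask: Smoked-grey dive mask, about 140 wide, 70 high, 55 deep, standing in the left compartment, its front at least 65 mm behind leaf_a; origin under its middle. Leave alone.
- mouth_clear: Clear silicone mouthpiece, 75 x 62 x 22, on the table; origin under it. Leave alone.
- mouth_blue: Blue silicone mouthpiece, 75 x 62 x 22, on the table; origin under it. Leave alone.
- stand: Folding aluminium snorkel stand, 100 x 110, 145 high, on the table; origin under its middle. Leave alone.
- flask: Tall steel flask with a black cap, 64 in diameter, 160 high, on the table on the other side of the crate from the spare canister; origin under its middle. Leave alone.
- torch: Dive torch lying on the table, 160 long, 40 high; origin under it. Leave alone.
- weight: Lead weight block, 85 x 55 x 28, on the table; origin under it. Leave alone.
Things that resemble listed ones, but are neither listed nor needed, are in the scene too. What is shaped like the part that bears can_new_mid but green is not meant.

How it is judged:
By the outcome, as a careful person would: the job done as asked, in the order asked, and still so for the second after the job is handed in, with the robot touching nothing.
It also fails if it takes over 72 s, if anything falls off the work surface, if the arm or the gripper's body presses on something with over 40 N, if the wrist force passes 120 N, or if a joint passes its speed limit or range.

## Working session

There is one attempt and no reset: what is moved stays moved. The work goes in short steps, Python scripts to look and compute and a tool call to move; the robot and the scene stay as the last step left them, time stands still between calls to the robot, and variables do not carry over. Pictures are saved under pics/ and viewed, about 8 in all and at most 12, crops included, and the job is handed in when it is done.

Besides the shell and the picture viewer there is one more tool, called after "Emit:" as name(argument=value, ...), one argument or row to a line, values as JSON. step_arm: Moves the arm, as the interface text tells. Its arguments: {"type":"object","properties":{"targets":{"type":"array","items":{"type":"array","items":{"type":"array","items":{"type":"number"}}}},"jaw":{"type":"number"}},"required":["targets"]}

```bash
ls; mkdir -p pics
cat > h.py <<'E'
import numpy as np,cv2
from plant import bot
def cam(n):
    c=bot.capture(n);f=240/np.tan(np.radians(c["fov_y"])/2)
    c["K"]=np.array([[f,0,c["cx"]],[0,f,c["cy"]],[0,0,1]]);c["R"]=cv2.Rodrigues(np.array(c["rvec"],float))[0]
    c["t"]=np.array(c["tvec"],float).reshape(3);c["d"]=np.array(c["dist_coeffs"],float);return c
def ray(c,uv):
    p=cv2.undistortPoints(np.array(uv,float).reshape(-1,1,2),c["K"],c["d"]).reshape(-1,2)
    return -c["R"].T@c["t"],np.c_[p,np.ones(len(p))]@c["R"]
def onz(c,uv,z):
    o,d=ray(c,uv);return o+d*((z-o[2])/d[:,2])[:,None]
def cloud(c,mask=None):
    v,u=np.nonzero((c["depth"]>0)&(True if mask is None else mask))
    o,d=ray(c,np.c_[u,v]);return o+d*c["depth"][v,u][:,None],np.c_[u,v]
def save(c,n):cv2.imwrite("pics/"+n,c["color"][...,::-1])
def proj(c,P):return cv2.projectPoints(np.array(P,float).reshape(-1,3),np.array(c["rvec"],float),c["t"],c["K"],c["d"])[0].reshape(-1,2)
E
python3 - <<'E'
from h import *
import pickle
for n in("scene","top","wrist"):
    c=cam(n);save(c,n+"0.png");pickle.dump(c,open(n+"0.pkl","wb"));print(n,c["fov_y"],-c["R"].T@c["t"],c["R"][2])
o=bot.get_obs();print(o)
E
```

```text
pics
scene 51.92193672508699 [ 912.12292913  604.64757071 1188.7216316 ] [-0.31262143 -0.41918156 -0.85238176]
top 49.40543742891234 [ 382.22907194   70.24828568 1266.58299389] [ 0.08748243 -0.00814466 -0.99613277]
wrist 71.5420511561828 [ 277.70067912 -451.986276    384.34731078] [-0.25162184 -0.10996609 -0.96155806]
{'time': 0.15, 'joint_positions': array([-1.30702064e+00,  3.42581154e-01,  1.52478291e+00, -2.26266458e-05,
        1.27542125e+00, -1.45994000e-01]), 'dq': array([-6.48797875e-04, -3.06482139e-03, -3.71133328e-03,  5.07773681e-05,
        1.81391690e-03, -1.73278855e-03]), 'tau': array([ 1.27430860e-03, -4.31471443e+01, -2.44353247e+01,  7.17972731e-02,
        5.37491497e-02, -7.27101724e-05]), 'tool_pos': array([ 209.09516236, -481.23023407,  226.20015441]), 'tcp_rot': array([-1.69864894,  1.56960347,  1.85272   ]), 'contact_force': array([-0.16870848,  0.092247  , -1.27055098]), 'moment': array([0.0232177 , 0.00955976, 0.05489514]), 'grip_width': 91.79867798944943}
```

View pics/top0.png

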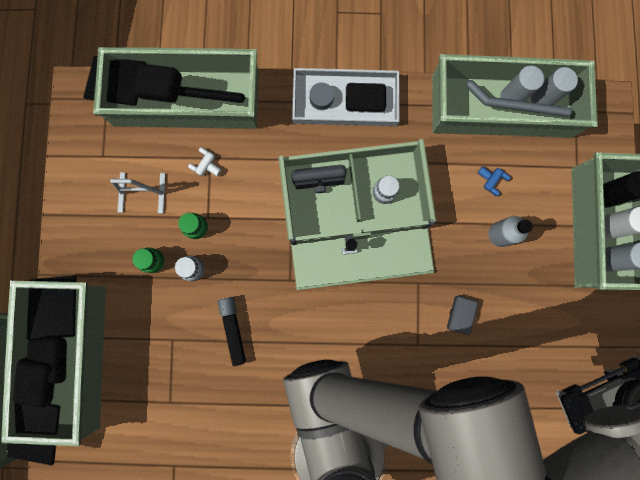

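View pics/scene0.png

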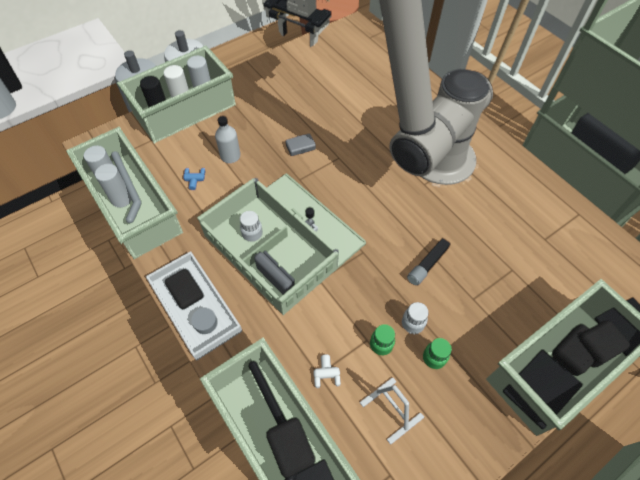

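```bash
cat > m1.py <<'E'
from h import *
import pickle
for n in("top","scene"):
    c=pickle.load(open(n+"0.pkl","rb"));hsv=cv2.cvtColor(c["color"],cv2.COLOR_RGB2HSV);P,uv=cloud(c)
    H=np.zeros((480,640,3));H[uv[:,1],uv[:,0]]=P
    # ledge/floor: green and z~12
    g=(hsv[...,0]>35)&(hsv[...,0]<80)&(hsv[...,1]>30)
    roi=(H[...,0]>350)&(H[...,0]<850)&(abs(H[...,1])<280)
    for nm,lo,hi in(("floor",6,18),("rim",82,98)):
        m=(g&roi&(H[...,2]>lo)&(H[...,2]<hi)).astype(np.uint8)
        m=cv2.morphologyEx(m,cv2.MORPH_OPEN,np.ones((2,2)))
        k,l,s,_=cv2.connectedComponentsWithStats(m)
        for i in range(1,k):
            if s[i,4]>60:
                q=H[l==i];r=cv2.minAreaRect(q[:,:2].astype(np.float32));print(n,nm,s[i],np.round(np.median(q[:,2]),1),np.round(cv2.boxPoints(r),1).tolist())
    # tall blobs
    for nm,m in(("cap",(hsv[...,1]<40)&(hsv[...,2]>110)&(H[...,2]>60)&(H[...,2]<100)),("black",(hsv[...,2]<50)&(H[...,2]>80)&(H[...,2]<125)),("white",(hsv[...,1]<40)&(hsv[...,2]>130)&(H[...,2]>5))):
        m=(m&(H[...,0]>300)&(H[...,0]<850)&(abs(H[...,1])<600)).astype(np.uint8)
        k,l,s,ce=cv2.connectedComponentsWithStats(m)
        for i in range(1,k):
            if s[i,4]>30:
                q=H[l==i];print(n,nm,s[i],ce[i].round(1),"zmed/95",np.percentile(q[:,2],[50,95]).round(1),"xy",q[:,:2].mean(0).round(1),np.ptp(q[:,:2],axis=0).round())
E
python3 m1.py
python3 - <<'E'
import cv2
a=cv2.imread('pics/top0.png')
cv2.imwrite('pics/crop.png',cv2.resize(a[130:310,270:450],(720,720)[:2],interpolation=cv2.INTER_CUBIC)[:600] if 0 else cv2.resize(a[135:300,268:448],(650,596),interpolation=cv2.INTER_CUBIC))
E
```

```text
top floor [ 286  152  138   86 7044] 11.4 [[-6.400000095367432, 42.79999923706055], [40.29999923706055, -270.3999938964844], [737.4000244140625, -166.5], [690.7000122070312, 146.6999969482422]]
top floor [ 293  229  141   62 5791] 11.4 [[-7.5, 49.599998474121094], [42.5, -281.8999938964844], [547.2999877929688, -205.8000030517578], [497.3999938964844, 125.69999694824219]]
top rim [419 141  17  80 421] 88.0 [[-20.600000381469727, -90.4000015258789], [747.7999877929688, -265.20001220703125], [768.2999877929688, -174.8000030517578], [-0.0, 0.0]]
top rim [280 157  14  83 386] 88.4 [[-4.599999904632568, 21.5], [0.0, 0.0], [695.2999877929688, 147.1999969482422], [690.7000122070312, 168.8000030517578]]
top rim [412 222  18   5  62] 84.6 [[0.0, -0.0], [549.0, -191.6999969482422], [561.5, -156.10000610351562], [12.399999618530273, 35.599998474121094]]
top rim [297 224 114  17 462] 86.0 [[494.70001220703125, 110.5999984741211], [531.2000122070312, -148.60000610351562], [546.2999877929688, -146.5], [509.70001220703125, 112.69999694824219]]
top cap [484 101  86  13 265] [529.1 106.3] zmed/95 [68
[... 6111 characters left out ...]
1 132.2] xy [351.  581.6] [94. 28.]
scene white [314 355  27  33 445] [326.5 371.4] zmed/95 [19.  23.9] xy [694.  344.1] [68. 81.]
scene white [378 378  31  57 269] [400.  403.5] zmed/95 [103.7 145.7] xy [617.7 508.6] [ 70. 112.]
scene white [364 392  17  12  49] [370.5 397.3] zmed/95 [6.7 9.2] xy [643.6 451. ] [40. 13.]
scene white [384 392  20  24  88] [392.6 402.4] zmed/95 [52.1 55.3] xy [620.5 494.3] [ 7. 62.]
scene white [410 413  13  12  41] [415.9 419. ] zmed/95 [6.7 9.2] xy [589.2 549.9] [36. 12.]
scene white [389 432  10  10  36] [393.7 437. ] zmed/95 [6.5 8.7] xy [655.9 549.8] [23. 12.]
scene white [309 441  13  22  82] [315.1 452.7] zmed/95 [  7.8 113. ] xy [820.2 475.3] [24. 52.]
```

View pics/crop.png

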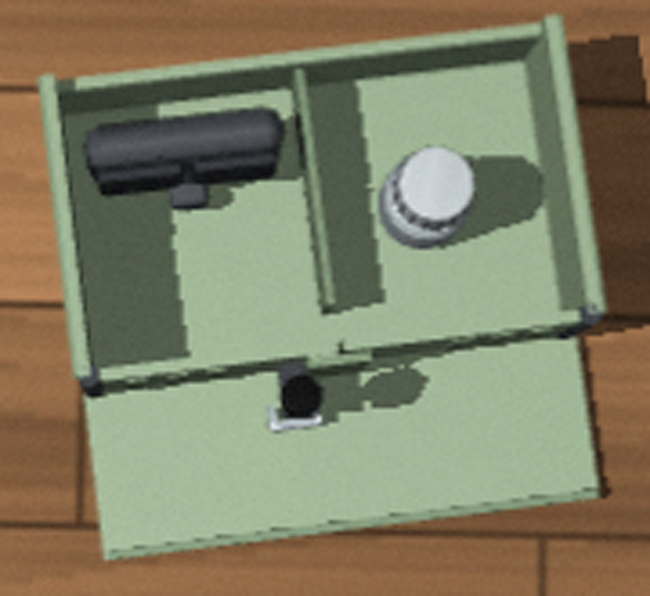

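```bash
cat > m2.py <<'E'
from h import *
import pickle
c=pickle.load(open("top0.pkl","rb"));s=pickle.load(open("scene0.pkl","rb"))
pp=lambda L:[(268-.5+a/3.611,135-.5+b/3.612) for a,b in L]
L=onz(c,pp([(105,556),(602,493)]),12);print("ledge front",L.round(1),np.linalg.norm(L[0]-L[1]))
# scene ledge corners: front right px(286,176), front left(364,242)
S=onz(s,[(286,176),(364,242)],12);print("scene ledge",S.round(1))
hn=onz(c,pp([(92,383),(590,316)]),90);print("hinge posts",hn.round(1))
bk=onz(c,pp([(50,80),(553,22)]),90);print("wall back top mid",bk.round(1))
d=L[1]-L[0];th=np.arctan2(d[0],-d[1]);print("yaw",np.degrees(th))
R=np.array([[np.cos(th),-np.sin(th)],[np.sin(th),np.cos(th)]])
o=L[:,:2].mean(0)+R@[115,0]
print("origin",o)
C=lambda p:(np.asarray(p)[...,:2]-o)@R
for nm,p in(("hinge",hn),("back",bk),("L",L),("S",S)):print(nm,C(p).round(1))
# knob top centre, caps: pixel centers intersect between two views
def tri(a,b):
    o1,d1=ray(c,[a]);o2,d2=ray(s,[b]);d1=d1[0];d2=d2[0]
    k=np.linalg.lstsq(np.c_[d1,-d2],o2-o1,rcond=None)[0];p,q=o1+d1*k[0],o2+d2*k[1];return (p+q)/2,np.linalg.norm(p-q)
for nm in("top","scene"):
    q=c if nm=="top" else s
    hsv=cv2.cvtColor(q["color"],cv2.COLOR_RGB2HSV);P,uv=cloud(q);H=np.zeros((480,640,3));H[uv[:,1],uv[:,0]]=P
    for k,x,y,lo in(("old",633,-94,83),("new",437,369,72),("knob",496,-9,100)):
        m=(abs(H[...,0]-x)<40)&(abs(H[...,1]-y)<40)&(H[...,2]>lo)&(H[...,2]<lo+20)
        if k=="knob":m&=hsv[...,2]<60
        zt=np.percentile(H[m][:,2],50);v,u=np.nonzero(m)
        ct=cv2.minEnclosingCircle(np.c_[u,v].astype(np.float32));X=onz(q,[ct[0]],zt)[0];print(nm,k,"ztop",zt.round(1),np.percentile(H[m][:,2],85).round(1),ct,X.round(1),"crate",C(X).round(1))
E
python3 m2.py
```

```text
ledge front [[ 392.8  112.2   12. ]
 [ 441.7 -219.1   12. ]] 334.90548938190403
scene ledge [[ 443.7 -208.    12. ]
 [ 395.3  111.    12. ]]
hinge posts [[ 500.1  120.4   90. ]
 [ 549.9 -193.2   90. ]]
wall back top mid [[ 693.6  152.4   90. ]
 [ 740.  -169.4   90. ]]
yaw 8.406790947710173
origin [531.00699774 -36.67309862]
hinge [[  -7.6  159.9]
 [  -4.2 -157.7]]
back [[ 188.5  163.2]
 [ 187.3 -161.8]]
L [[-115.   167.5]
 [-115.  -167.5]]
S [[-111.4 -156.7]
 [-112.7  166. ]]
top old ztop 86.8 89.3 ((388.4310302734375, 185.59194946289062), 10.688291549682617) [632.5 -95.5  86.8] crate [ 91.8 -73.1]
top new ztop 76.1 78.0 ((184.87603759765625, 266.9917297363281), 10.718460083007812) [435.2 366.7  76.1] crate [-35.8 413.1]
top knob ztop 107.3 109.7 ((351.3125, 244.0), 5.676600456237793) [493.6 -10.7 107.3] crate [-33.3  31.2]
scene old ztop 86.6 88.8 ((249.0, 218.0), 9.055485725402832) [633.1 -94.7  86.6] crate [ 92.5 -72.4]
scene new ztop 75.6 77.7 ((418.2391357421875, 310.8260803222656), 10.000125885009766) [436.3 367.   75.6] crate [-34.6 413.1]
scene knob ztop 106.5 108.7 ((309.5, 211.5), 3.8079864978790283) [496.5  -7.2 106.5] crate [-29.9  34.2]
```

```bash
cat >> h.py <<'E'
from scipy.spatial.transform import Rotation as Ro
TH=np.radians(8.4);O=np.array([530.,-36.8])   # crate pose
RC=np.array([[np.cos(TH),-np.sin(TH)],[np.sin(TH),np.cos(TH)]])
W=lambda x,y:O+RC@[x,y]
Cr=lambda p:RC.T@(np.asarray(p,float)[:2]-O)
def pose(o=None):
    o=o or bot.get_obs();R=Ro.from_euler("xyz",o["tcp_rot"]).as_matrix();return np.array(o["tool_pos"]),R
def yawy(R):return np.degrees(np.arctan2(R[1,1],R[0,1]))
def plan(goals,half=True):
    """goals: (x,y,z world, jaw yaw deg); prints shift (m) in tool axes + turn, from measured pose"""
    p,R=pose();y=yawy(R)
    for g in goals:
        s=R.T@(np.array(g[:3])-p)/1000;t=y-g[3]
        if half:t=(t+90)%180-90
        print((s.round(4)).tolist(),round(t,1))
def st():
    o=bot.get_obs();p,R=pose(o);print("t",round(o["time"],2),"p",p.round(1),"crate",Cr(p).round(1),"jawyaw",yawy(R).round(1),"q",np.round(o["joint_positions"],2),"F",np.round(o["contact_force"],1),"w",round(o["grip_width"],1),"xdown",R[:,0].round(3))
E
python3 - <<'E'
from h import *
st();print(W(-31,31))
k=W(-31,31)
plan([(*k,226,98.4),(*k,140,98.4),(*k,80,98.4)])
E
```

```text
t 0.15 p [ 209.1 -481.2  226.2] crate [-382.4 -392.8] jawyaw -66.5 q [-1.31  0.34  1.52 -0.    1.28 -0.15] F [-0.2  0.1 -1.3] w 91.8 xdown [-0.     0.001 -1.   ]
[494.80398379 -10.66113156]
[0.0006, -0.3178, -0.4495] 15.1
[0.0866, -0.3177, -0.4495] 15.1
[0.1466, -0.3176, -0.4495] 15.1
```

Emit:
step_arm(
  targets=[
    [[0,-0.022,-0.031,0],[0,-0.045,-0.064,0],[0,-0.068,-0.096,0],[0,-0.09,-0.128,0],[0,-0.11,-0.155,0]],
  ],
  jaw=0.4,
)

```text
time: 0.57
tool_pos: [308.1, -316.4, 226.2]
tcp_rot: [-1.806, 1.569, 1.745]
contact_force: [0.4, -0.5, -0.3]
grip_width: 63.3
```

Emit:
step_arm(
  targets=[
    [[0,-0.022,-0.031,0],[0,-0.045,-0.064,0],[0,-0.068,-0.096,0],[0,-0.09,-0.128,0],[0,-0.11,-0.155,0]],
  ],
)

```text
time: 0.98
tool_pos: [407.2, -151.5, 226.4]
tcp_rot: [-1.904, 1.569, 1.648]
contact_force: [0.1, 0.1, 0.3]
grip_width: 55.3
```

Run:
```python
from h import *
st()
k=W(-31,31)
plan([(*k,150,98.4),(*k,80,98.4)])
```

```text
t 0.98 p [ 407.2 -151.5  226.4] crate [-138.2  -95.6] jawyaw -66.5 q [-0.53  0.18  1.75  0.    1.21  0.63] F [0.1 0.1 0.3] w 55.3 xdown [-0.     0.002 -1.   ]
[0.0767, -0.0941, -0.1365] 15.1
[0.1467, -0.094, -0.1364] 15.1
```

Emit:
step_arm(
  targets=[
    [[0,0,0,-7],[0,0,0,-14],[0,0,0,-21],[0,0,0,-28],[0,0,0,-35]],
  ],
)

```text
time: 1.4
tool_pos: [407.1, -151.2, 226.3]
tcp_rot: [-2.366, 1.568, 1.803]
contact_force: [0.8, 0.2, -0.1]
grip_width: 55.1
```

Emit:
step_arm(
  targets=[
    [[0,0,0,-7],[0,0,0,-14],[0,0,0,-21],[0,0,0,-28],[0,0,0,-35]],
  ],
)

```text
time: 1.82
tool_pos: [407.0, -151.1, 226.1]
tcp_rot: [-2.828, 1.568, 1.958]
contact_force: [0.8, -1.2, 0.2]
grip_width: 55.2
```

Emit:
step_arm(
  targets=[
    [[0,0,0,-7],[0,0,0,-14],[0,0,0,-21],[0,0,0,-28],[0,0,0,-35]],
  ],
)

```text
time: 2.23
tool_pos: [406.8, -151.1, 225.9]
tcp_rot: [2.936, 1.568, 2.056]
contact_force: [0.5, -0.1, -0.5]
grip_width: 55.1
```

Emit:
step_arm(
  targets=[
    [[0,0,0,-7],[0,0,0,-14],[0,0,0,-21],[0,0,0,-28],[0,0,0,-35]],
  ],
)

```text
time: 2.65
tool_pos: [406.6, -150.9, 225.7]
tcp_rot: [2.401, 1.567, 2.138]
contact_force: [0.5, -0.3, -0.0]
grip_width: 55.2
```

Run:
```python
from h import *
st()
k=W(-31,31)
plan([(*k,150,98.4),(*k,80,98.4)])
```

```text
t 2.65 p [ 406.6 -150.9  225.7] crate [-138.7  -94.9] jawyaw 74.9 q [-0.53  0.18  1.75  0.    1.21 -1.84] F [ 0.5 -0.3 -0. ] w 55.2 xdown [-0.002  0.003 -1.   ]
[0.0759, 0.1582, 0.0489] -23.5
[0.1459, 0.158, 0.0491] -23.5
```

Emit:
step_arm(
  targets=[
    [[0.01,0.035,0.011,-5],[0.02,0.07,0.022,-10],[0.03,0.105,0.033,-15],[0.04,0.14,0.044,-20],[0.05,0.158,0.049,-23.5]],
  ],
)

```text
time: 3.07
tool_pos: [496.4, -8.0, 175.3]
tcp_rot: [1.73, 1.567, 1.883]
contact_force: [-0.2, -0.1, 0.1]
grip_width: 55.0
```

Run:
```python
from h import *
import pickle
st();c=cam("wrist");save(c,"w1.png");pickle.dump(c,open("w1.pkl","wb"))
hsv=cv2.cvtColor(c["color"],cv2.COLOR_RGB2HSV);P,uv=cloud(c);H=np.zeros((480,640,3));H[uv[:,1],uv[:,0]]=P
m=(hsv[...,2]<60)&(abs(H[...,0]-495)<35)&(abs(H[...,1]+10)<35)&(H[...,2]>85)&(H[...,2]<125)
q=H[m];z=np.percentile(q[:,2],[50,90,98]);print(len(q),z)
if len(q):
    t=q[q[:,2]>z[1]-5];print("top",t.mean(0),t.min(0),t.max(0),"crate",Cr(t.mean(0)))
k=W(-31,31);plan([(*k,80,98.4)])
```

```text
t 3.07 p [496.4  -8.  175.3] crate [-29.1  33.4] jawyaw 98.8 q [-0.17  0.34  1.68  0.    1.12 -1.9 ] F [-0.2 -0.1  0.1] w 55.0 xdown [-0.001  0.004 -1.   ]
1008 [108.34089895 109.26589578 109.80967281]
top [494.5460443  -14.44456685 108.32469444] [482.69133133 -26.29890632 104.36073994] [507.19741816  -2.08224111 110.99330255] crate [-31.80786808  27.29483273]
[0.0933, -0.0044, -0.0016] 0.6
```

View pics/w1.png

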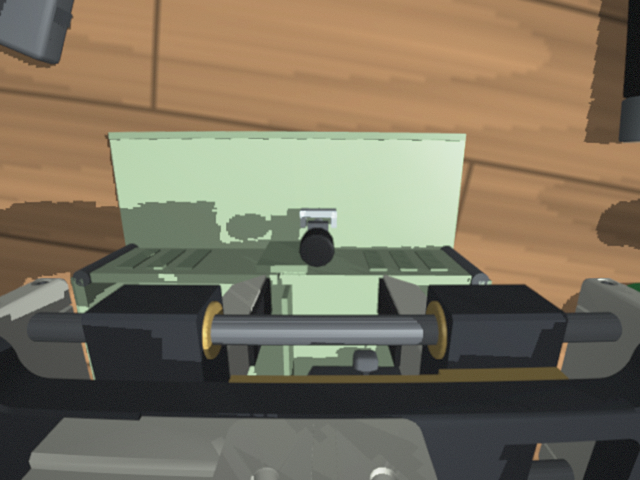

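Emit:
step_arm(
  targets=[
    [[0.02,-0.003,-0.0015,-0.4],[0.04,-0.003,-0.0015,-0.4],[0.06,-0.003,-0.0015,-0.4],[0.08,-0.003,-0.0015,-0.4],[0.094,-0.003,-0.0015,-0.4]],
  ],
)

```text
time: 3.53
tool_pos: [493.7, -9.2, 77.6]
tcp_rot: [2.233, 1.562, 2.397]
contact_force: [1.2, 0.1, 0.3]
grip_width: 55.1
```

Emit:
step_arm(
  targets=[
    [[0,0,0,0],[0,0,0,0],[0,0,0,0],[0,0,0,0],[0,0,0,0]],
  ],
  jaw=1,
)

```text
time: 3.95
tool_pos: [494.8, -11.9, 78.8]
tcp_rot: [2.864, 1.567, 3.03]
contact_force: [-0.8, -26.6, -1.8]
grip_width: 26.3
```

Run:
```python
from h import *
st()
```

```text
t 3.95 p [494.8 -11.9  78.8] crate [-31.2  29.8] jawyaw 99.5 q [-0.18  0.47  1.8  -0.    0.88 -1.91] F [ -0.8 -26.6  -1.8] w 26.3 xdown [-0.003  0.    -1.   ]
```

Emit:
step_arm(
  targets=[
    [[0,-0.001,0,0],[-0.004,-0.002,0,0],[-0.01,-0.002,0,0],[-0.018,-0.002,0,0],[-0.026,-0.002,0,0]],
  ],
)

```text
time: 4.37
tool_pos: [495.1, -13.5, 105.7]
tcp_rot: [2.749, 1.567, 2.915]
contact_force: [-0.6, 2.6, -3.3]
grip_width: 25.4
```

Run:
```python
from h import *
st()
```

```text
t 4.37 p [495.1 -13.5 105.7] crate [-31.2  28.2] jawyaw 99.5 q [-0.18  0.43  1.77  0.    0.95 -1.92] F [-0.6  2.6 -3.3] w 25.4 xdown [-0.004  0.001 -1.   ]
```

```bash
sed -i 's/O=np.array(\[530.,-36.8\])/O=np.array([529.3,-38.2])/' h.py
cat >> h.py <<'E'
def arc(hx,hy,sgn,rel,z,ph0,phis,n,yaw0,nominal_start):
    """rows following a leaf; hinge world (hx,hy); rel = crate-frame offset at phi 0; sgn=+1 leaf_a"""
    def tgt(ph):
        a=np.radians(-sgn*ph);r=np.array([[np.cos(a),-np.sin(a)],[np.sin(a),np.cos(a)]])@np.array(rel,float)
        return np.array([*(np.array([hx,hy])+RC@r),z]),yaw0-sgn*(ph-ph0)
    p,y=nominal_start
    for i in range(0,len(phis),n):
        yr=np.radians(y);yt=np.array([np.cos(yr),np.sin(yr),0]);xt=np.array([0,0,-1.]);zt=np.cross(xt,yt);L=[]
        for ph in phis[i:i+n]:
            g,gy=tgt(ph);d=g-p;L.append([round(float(d@a)/1000,4) for a in(xt,yt,zt)]+[round(y-gy,1)])
        print(L);p,y=g,gy
E
python3 - <<'E'
from h import *
p,R=pose();y=yawy(R)
h=p[:2]-RC@[-30,-125];print("hinge crate",Cr(h))
arc(*h,1,(-30,-125),p[2],0,list(range(4,89,4)),5,y,(p,y))
E
```

```text
hinge crate [ -0.26471168 154.45306073]
[[0.0, 0.0026, -0.0086, np.float64(4.0)], [0.0, 0.0057, -0.017, np.float64(8.0)], [0.0, 0.0094, -0.0252, np.float64(12.0)], [0.0, 0.0137, -0.033, np.float64(16.0)], [0.0, 0.0186, -0.0406, np.float64(20.0)]]
[[0.0, 0.0026, -0.0086, np.float64(4.0)], [0.0, 0.0057, -0.017, np.float64(8.0)], [0.0, 0.0094, -0.0252, np.float64(12.0)], [0.0, 0.0137, -0.033, np.float64(16.0)], [0.0, 0.0186, -0.0406, np.float64(20.0)]]
[[0.0, 0.0026, -0.0086, np.float64(4.0)], [0.0, 0.0057, -0.017, np.float64(8.0)], [0.0, 0.0094, -0.0252, np.float64(12.0)], [0.0, 0.0137, -0.033, np.float64(16.0)], [0.0, 0.0186, -0.0406, np.float64(20.0)]]
[[0.0, 0.0026, -0.0086, np.float64(4.0)], [0.0, 0.0057, -0.017, np.float64(8.0)], [0.0, 0.0094, -0.0252, np.float64(12.0)], [0.0, 0.0137, -0.033, np.float64(16.0)], [0.0, 0.0186, -0.0406, np.float64(20.0)]]
[[0.0, 0.0026, -0.0086, np.float64(4.0)], [0.0, 0.0057, -0.017, np.float64(8.0)]]
```

Emit:
step_arm(
  targets=[
    [[0,0.0026,-0.0086,4],[0,0.0057,-0.017,8],[0,0.0094,-0.0252,12],[0,0.0137,-0.033,16],[0,0.0186,-0.0406,20]],
  ],
)

```text
time: 4.78
tool_pos: [452.3, -1.9, 107.1]
tcp_rot: [-3.02, 1.57, 3.077]
contact_force: [0.8, 2.1, -2.0]
grip_width: 25.5
```

Run:
```python
from h import *
st()
```

```text
t 4.78 p [452.3  -1.9 107.1] crate [-70.9  47.1] jawyaw 79.3 q [-0.17  0.36  1.88 -0.    0.9  -1.56] F [ 0.8  2.1 -2. ] w 25.5 xdown [-0.001  0.    -1.   ]
```

Emit:
step_arm(
  targets=[
    [[0,0.0026,-0.0086,4],[0,0.0057,-0.017,8],[0,0.0094,-0.0252,12],[0,0.0137,-0.033,16],[0,0.0186,-0.0406,20]],
  ],
)

```text
time: 5.2
tool_pos: [415.4, 24.1, 107.4]
tcp_rot: [-2.392, 1.57, -2.93]
contact_force: [2.4, 2.1, -11.7]
grip_width: 25.5
```

Emit:
step_arm(
  targets=[
    [[0,0.0026,-0.0086,4],[0,0.0057,-0.017,8],[0,0.0094,-0.0252,12],[0,0.0137,-0.033,16],[0,0.0186,-0.0406,20]],
  ],
)

```text
time: 5.62
tool_pos: [389.8, 61.1, 107.5]
tcp_rot: [-1.643, 1.57, -2.534]
contact_force: [2.3, -0.1, -15.6]
grip_width: 24.9
```

Run:
```python
from h import *
st();p,R=pose();h=W(-.26,154.45);v=RC.T@(p[:2]-h);print(np.linalg.norm(v),np.degrees(np.arctan2(-v[0],-v[1])-np.arctan2(30,125)))
```

```text
t 5.62 p [389.8  61.1 107.5] crate [-123.5  118.6] jawyaw 39.0 q [-0.04  0.27  2.03 -0.    0.85 -0.72] F [  2.3  -0.1 -15.6] w 24.9 xdown [-0.001 -0.001 -1.   ]
128.34517524883307 60.2848117882227
```

Emit:
step_arm(
  targets=[
    [[0.001,0.0026,-0.0086,4],[0.002,0.0057,-0.017,8],[0.002,0.0094,-0.0252,12],[0.002,0.0137,-0.033,16],[0.002,0.0186,-0.0406,20]],
  ],
)

```text
time: 6.03
tool_pos: [378.7, 104.5, 106.4]
tcp_rot: [-0.253, 1.569, -1.495]
contact_force: [-1.7, -0.1, -1.5]
grip_width: 25.2
```

Emit:
step_arm(
  targets=[
    [[0,0.0012,-0.0044,2],[0,0.0026,-0.0086,4],[0,0.0041,-0.0128,6],[0,0.0057,-0.017,8],[0,0.0066,-0.019,9]],
  ],
)

```text
time: 6.45
tool_pos: [378.7, 124.8, 107.2]
tcp_rot: [0.182, 1.569, -1.218]
contact_force: [-2.5, -0.2, -0.3]
grip_width: 25.4
```

Run:
```python
from h import *
st();p,R=pose();h=W(-.26,154.45);v=RC.T@(p[:2]-h);print(np.linalg.norm(v),np.degrees(np.arctan2(-v[0],-v[1])-np.arctan2(30,125)))
```

```text
t 6.45 p [378.7 124.8 107.2] crate [-125.2  183.3] jawyaw 9.8 q [ 0.13  0.27  2.02 -0.    0.85 -0.04] F [-2.5 -0.2 -0.3] w 25.4 xdown [ 0.001 -0.002 -1.   ]
128.20629201446081 89.5027779182047
```

Emit:
step_arm(
  targets=[
    [[0,0,0,0],[0,0,0,0],[0,0,0,0],[0,0,0,0],[0,0,0,0]],
  ],
  jaw=0.55,
)

```text
time: 6.87
tool_pos: [379.0, 124.7, 107.4]
tcp_rot: [0.481, 1.568, -0.918]
contact_force: [-0.2, 1.1, -0.5]
grip_width: 41.1
```

Emit:
step_arm(
  targets=[
    [[-0.015,0,0,0],[-0.035,0,0,0],[-0.055,0,0,0],[-0.06,0,0,0],[-0.06,0,0,0]],
  ],
)

```text
time: 7.28
tool_pos: [379.9, 124.8, 168.5]
tcp_rot: [1.099, 1.566, -0.301]
contact_force: [0.9, -0.3, 0.3]
grip_width: 41.2
```

Run:
```python
from h import *
import pickle
st();c=cam("top");save(c,"top1.png");pickle.dump(c,open("top1.pkl","wb"))
g=W(0,-35);plan([(*g,150,8.4),(*g,68,8.4)])
```

```text
t 7.28 p [379.9 124.8 168.5] crate [-123.9  183.1] jawyaw 9.8 q [ 0.13  0.18  1.93 -0.    1.03 -0.04] F [ 0.9 -0.3  0.3] w 41.2 xdown [ 0.005 -0.002 -1.   ]
[0.0182, 0.1194, 0.221] 1.4
[0.1002, 0.1192, 0.2208] 1.4
```

View pics/top1.png

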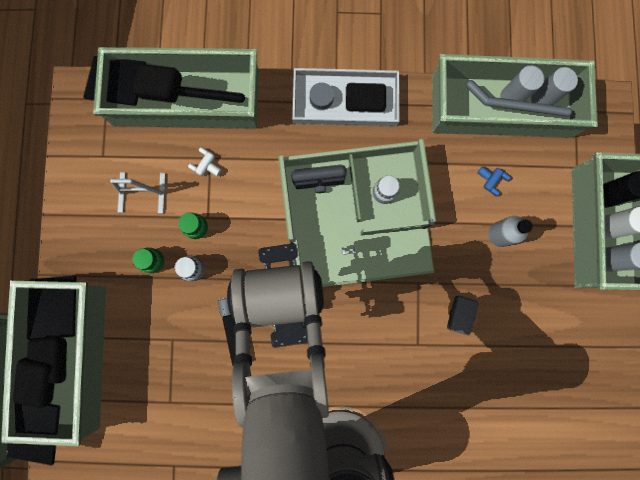

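Emit:
step_arm(
  targets=[
    [[0,0.017,0.031,0],[0,0.034,0.062,0],[0,0.051,0.094,0],[0,0.068,0.126,0],[0,0.085,0.158,0]],
  ],
)

```text
time: 7.75
tool_pos: [489.8, -18.0, 166.3]
tcp_rot: [-0.099, 1.57, -1.499]
contact_force: [0.5, 0.7, 0.4]
grip_width: 41.1
```

Run:
```python
from h import *
st()
g=W(0,-35);plan([(*g,150,8.4),(*g,68,8.4)])
```

```text
t 7.75 p [489.8 -18.  166.3] crate [-36.1  25.7] jawyaw 9.8 q [-0.19  0.34  1.71 -0.    1.09 -0.36] F [0.5 0.7 0.4] w 41.1 xdown [ 0.    -0.001 -1.   ]
[0.0164, 0.0346, 0.0616] 1.4
[0.0984, 0.0346, 0.0615] 1.4
```

Emit:
step_arm(
  targets=[
    [[0.004,0.01,0.018,0.4],[0.008,0.02,0.036,0.8],[0.014,0.03,0.054,1.2],[0.016,0.0346,0.0616,1.4],[0.016,0.0346,0.0616,1.4]],
  ],
)

```text
time: 8.17
tool_pos: [534.3, -73.9, 148.3]
tcp_rot: [-1.477, 1.568, -2.903]
contact_force: [-0.8, -0.2, -0.2]
grip_width: 41.2
```

```bash
cat > m3.py <<'E'
from h import *
import sys
st()
def leafpts(c):
    P,uv=cloud(c);q=np.array([[*Cr(p),p[2]] for p in P[(P[:,2]>80)&(P[:,2]<96)&(abs(P[:,0]-500)<150)&(P[:,1]<0)&(P[:,1]>-260)]])
    return q[(q[:,0]<25)&(q[:,1]>-150)&(q[:,1]<0)]
import pickle
for c in(pickle.load(open("top1.pkl","rb")),cam("wrist")):
    q=leafpts(c);print(len(q))
    for y in(-20,-40,-60,-100,-130):
        s=q[abs(q[:,1]-y)<8]
        if len(s):print(y,len(s),s[:,0].min().round(1),np.median(s[:,0]).round(1),s[:,0].max().round(1),np.median(s[:,2]).round(1))
E
python3 m3.py
```

```text
t 8.17 p [534.3 -73.9 148.3] crate [ -0.2 -36.1] jawyaw 8.3 q [-0.28  0.44  1.6  -0.    1.1  -0.42] F [-0.8 -0.2 -0.2] w 41.2 xdown [-0.003 -0.001 -1.   ]
247
-20 25 -5.2 -1.4 3.3 86.6
-40 25 -5.0 -1.7 3.2 86.0
-60 27 -5.2 -1.3 2.9 86.8
-100 26 -5.4 -1.5 2.7 86.1
-130 27 -7.1 -1.3 3.1 87.3
1560
-20 269 -3.1 0.3 4.4 88.3
-40 260 -3.3 0.6 4.5 88.3
-60 247 -3.4 0.9 4.5 88.4
-100 10 -2.9 -0.2 3.2 88.9
-130 117 -3.0 0.1 4.0 88.6
```

Emit:
step_arm(
  targets=[
    [[0.018,0,0,0],[0.036,0,0,0],[0.054,0,0,0],[0.072,0,0,0],[0.08,0,0,0]],
  ],
)

```text
time: 8.63
tool_pos: [531.5, -71.2, 67.1]
tcp_rot: [-1.862, 1.564, 2.997]
contact_force: [-0.4, 0.0, 0.7]
grip_width: 41.4
```

Emit:
step_arm(
  targets=[
    [[0,0,0,0],[0,0,0,0],[0,0,0,0],[0,0,0,0],[0,0,0,0]],
  ],
  jaw=0.8,
)

```text
time: 9.05
tool_pos: [532.1, -71.3, 68.1]
tcp_rot: [-1.809, 1.566, 3.051]
contact_force: [0.2, -0.1, 0.3]
grip_width: 18.8
```

Run:
```python
from h import *
st();p,R=pose();y=yawy(R)
h=W(0,-155);arc(*h,-1,(0,119),p[2],0,list(range(4,101,4)),5,y,(p,y))
```

```text
t 9.05 p [532.1 -71.3  68.1] crate [ -2.1 -33.2] jawyaw 8.4 q [-0.28  0.54  1.69 -0.    0.91 -0.42] F [ 0.2 -0.1  0.3] w 18.8 xdown [-0.004  0.    -1.   ]
[[0.0, -0.0062, 0.0031, np.float64(-4.0)], [0.0, -0.0145, 0.004, np.float64(-8.0)], [0.0, -0.0226, 0.0054, np.float64(-12.0)], [0.0, -0.0307, 0.0074, np.float64(-16.0)], [0.0, -0.0386, 0.01, np.float64(-20.0)]]
[[0.0, -0.0083, 0.0003, np.float64(-4.0)], [0.0, -0.0166, 0.0012, np.float64(-8.0)], [0.0, -0.0247, 0.0026, np.float64(-12.0)], [0.0, -0.0328, 0.0046, np.float64(-16.0)], [0.0, -0.0407, 0.0072, np.float64(-20.0)]]
[[0.0, -0.0083, 0.0003, np.float64(-4.0)], [0.0, -0.0166, 0.0012, np.float64(-8.0)], [0.0, -0.0247, 0.0026, np.float64(-12.0)], [0.0, -0.0328, 0.0046, np.float64(-16.0)], [0.0, -0.0407, 0.0072, np.float64(-20.0)]]
[[0.0, -0.0083, 0.0003, np.float64(-4.0)], [0.0, -0.0166, 0.0012, np.float64(-8.0)], [0.0, -0.0247, 0.0026, np.float64(-12.0)], [0.0, -0.0328, 0.0046, np.float64(-16.0)], [0.0, -0.0407, 0.0072, np.float64(-20.0)]]
[[0.0, -0.0083, 0.0003, np.float64(-4.0)], [0.0, -0.0166, 0.0012, np.float64(-8.0)], [0.0, -0.0247, 0.0026, np.float64(-12.0)], [0.0, -0.0328, 0.0046, np.float64(-16.0)], [0.0, -0.0407, 0.0072, np.float64(-20.0)]]
```

Emit:
step_arm(
  targets=[
    [[0,-0.0075,0.001,-4],[0,-0.0155,0.002,-8],[0,-0.024,0.004,-12],[0,-0.032,0.006,-16],[0,-0.04,0.009,-20]],
  ],
)

```text
time: 9.47
tool_pos: [494.0, -86.1, 68.9]
tcp_rot: [-2.168, 1.568, 3.044]
contact_force: [1.0, 1.3, 0.6]
grip_width: 18.2
```

Emit:
step_arm(
  targets=[
    [[0,-0.0083,0.0003,-4],[0,-0.0166,0.0012,-8],[0,-0.0247,0.0026,-12],[0,-0.0328,0.0046,-16],[0,-0.0407,0.0072,-20]],
  ],
)

```text
time: 9.88
tool_pos: [461.7, -112.1, 69.6]
tcp_rot: [-2.511, 1.569, 3.053]
contact_force: [0.2, 0.4, -0.1]
grip_width: 18.4
```

Run:
```python
from h import *
st();p,R=pose();y=yawy(R);v=RC.T@(p[:2]-W(0,-155));ph=np.degrees(np.arctan2(-v[0],v[1]));print(np.linalg.norm(v),ph)
h=W(0,-155);arc(*h,-1,(0,119),68,40,list(range(44,93,4)),5,48.4,(p,y))
```

```text
t 9.88 p [ 461.7 -112.1   69.6] crate [-77.7 -63.2] jawyaw 48.8 q [-0.4   0.45  1.86 -0.    0.83 -1.25] F [ 0.2  0.4 -0.1] w 18.4 xdown [-0.002  0.    -1.   ]
120.24368772544192 40.230077118627676
[[0.0016, -0.0078, 0.0015, np.float64(-3.6)], [0.0016, -0.0161, 0.0023, np.float64(-7.6)], [0.0016, -0.0243, 0.0037, np.float64(-11.6)], [0.0016, -0.0324, 0.0056, np.float64(-15.6)], [0.0016, -0.0403, 0.0081, np.float64(-19.6)]]
[[0.0, -0.0083, 0.0003, -4.0], [0.0, -0.0166, 0.0012, -8.0], [0.0, -0.0247, 0.0026, -12.0], [0.0, -0.0328, 0.0046, -16.0], [0.0, -0.0407, 0.0072, -20.0]]
[[0.0, -0.0083, 0.0003, -4.0], [0.0, -0.0166, 0.0012, -8.0], [0.0, -0.0247, 0.0026, -12.0]]
```

Emit:
step_arm(
  targets=[
    [[0.0016,-0.0078,0.0015,-4],[0.0016,-0.0161,0.0023,-8],[0.0016,-0.0243,0.0037,-12],[0.0016,-0.0324,0.0056,-16],[0.0016,-0.0403,0.0081,-20]],
  ],
)

```text
time: 10.3
tool_pos: [441.3, -148.0, 68.6]
tcp_rot: [-2.767, 1.57, -3.133]
contact_force: [0.5, 0.7, -1.3]
grip_width: 18.4
```

Emit:
step_arm(
  targets=[
    [[0,-0.0083,0.0003,-4],[0,-0.0166,0.0012,-8],[0,-0.0247,0.0026,-12],[0,-0.0328,0.0046,-16],[0,-0.0407,0.0072,-20]],
  ],
)

```text
time: 10.72
tool_pos: [433.2, -188.9, 69.1]
tcp_rot: [3.049, 1.57, 3.034]
contact_force: [-1.1, 1.0, 0.5]
grip_width: 18.4
```

Emit:
step_arm(
  targets=[
    [[0,-0.0083,0.0003,-4],[0,-0.0166,0.0012,-8],[0,-0.0227,0.0023,-11],[0,-0.0247,0.0026,-12],[0,-0.0247,0.0026,-12]],
  ],
)

```text
time: 11.13
tool_pos: [435.8, -214.2, 69.5]
tcp_rot: [-1.184, 1.57, -0.99]
contact_force: [0.2, -0.3, 0.5]
grip_width: 18.1
```

Run:
```python
from h import *
st();p,R=pose();y=yawy(R);v=RC.T@(p[:2]-W(0,-155));ph=np.degrees(np.arctan2(-v[0],v[1]));print(np.linalg.norm(v),ph)
```

```text
t 11.13 p [ 435.8 -214.2   69.5] crate [-118.2 -160.5] jawyaw 101.1 q [-0.61  0.47  1.83 -0.    0.84 -2.38] F [ 0.2 -0.3  0.5] w 18.1 xdown [ 0.    -0.001 -1.   ]
118.36982679735775 92.6391868579081
```

Emit:
step_arm(
  targets=[
    [[-0.015,0,0,0],[-0.035,0,0,0],[-0.055,0,0,0],[-0.07,0,0,0],[-0.07,0,0,0]],
  ],
  jaw=0.61,
)

```text
time: 11.55
tool_pos: [437.3, -214.8, 142.6]
tcp_rot: [-0.839, 1.564, -0.646]
contact_force: [0.2, -0.6, 0.4]
grip_width: 35.4
```

Run:
```python
from h import *
st();k=Cr([632.8,-95.1]);print(k);g=W(k[0]+52,k[1])
plan([(*g,150,98.4),(*g,34,98.4)])
```

```text
t 11.55 p [ 437.3 -214.8  142.6] crate [-116.8 -161.3] jawyaw 101.1 q [-0.61  0.36  1.75 -0.    1.02 -2.38] F [ 0.2 -0.6  0.4] w 35.4 xdown [ 0.006 -0.004 -1.   ]
[ 94.07756214 -71.4091892 ]
[-0.0066, 0.0775, 0.2668] 2.7
[0.1094, 0.0781, 0.2663] 2.7
```

Emit:
step_arm(
  targets=[
    [[0,0.009,0.031,0],[0,0.018,0.062,0],[0,0.027,0.094,0],[0,0.036,0.125,0],[0,0.045,0.155,0]],
  ],
)

```text
time: 11.97
tool_pos: [581.8, -139.5, 142.2]
tcp_rot: [-0.857, 1.565, -0.665]
contact_force: [0.6, -0.7, 0.8]
grip_width: 35.9
```

Emit:
step_arm(
  targets=[
    [[-0.002,0.009,0.031,1],[-0.004,0.018,0.062,2],[-0.006,0.027,0.094,2.7],[-0.007,0.0325,0.111,2.7],[-0.007,0.0325,0.111,2.7]],
  ],
)

```text
time: 12.38
tool_pos: [686.8, -83.5, 147.8]
tcp_rot: [-0.647, 1.565, -0.5]
contact_force: [0.1, 0.9, -1.3]
grip_width: 35.7
```

Run:
```python
from h import *
st();c=cam("wrist");save(c,"w2.png")
P,uv=cloud(c);q=P[(P[:,2]>82)&(P[:,2]<96)&(np.hypot(P[:,0]-633,P[:,1]+95)<40)];print(len(q),q.min(0),q.max(0),np.median(q[:,2]))
print(cv2.minEnclosingCircle(q[:,:2].astype(np.float32)))
k=Cr([632.8,-95.1]);g=W(k[0]+52,k[1])
plan([(*g,34,98.4)])
```

```text
t 12.38 p [686.8 -83.5 147.8] crate [149.2 -67.8] jawyaw 98.4 q [-0.23  0.71  1.12 -0.    1.31 -1.95] F [ 0.1  0.9 -1.3] w 35.7 xdown [ 0.005 -0.003 -1.   ]
4242 [ 610.83372876 -123.69274448   82.49204177] [659.86971069 -74.7064083   90.4187918 ] 88.16045547819165
((635.2290649414062, -99.19830322265625), 25.018281936645508)
[0.1136, -0.0022, -0.0016] -0.0
```

View pics/w2.png

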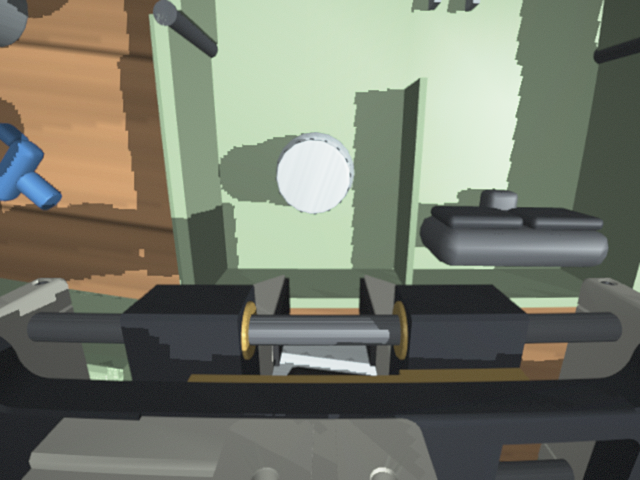

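Run:
```python
from h import *
st();k=Cr([634.7,-98.3]);print(k);g=lambda x,z:(*W(x,k[1]),z,98.4)
plan([g(147,60),g(147,33)])
```

```text
t 12.43 p [685.1 -84.7 147.6] crate [147.3 -68.8] jawyaw 98.4 q [-0.23  0.71  1.12 -0.    1.31 -1.95] F [-0.4 -0.2 -0. ] w 36.0 xdown [ 0.003 -0.003 -1.   ]
[ 95.48971388 -74.85241842]
[0.0876, -0.0057, -0.0006] -0.0
[0.1146, -0.0056, -0.0007] -0.0
```

Emit:
step_arm(
  targets=[
    [[0.024,-0.0057,0,0],[0.048,-0.0057,0,0],[0.072,-0.0057,0,0],[0.094,-0.0057,0,0],[0.108,-0.0057,0,0]],
  ],
)

```text
time: 12.85
tool_pos: [683.6, -91.0, 36.3]
tcp_rot: [-2.254, 1.568, -2.109]
contact_force: [-0.5, 0.9, -0.2]
grip_width: 35.7
```

Run:
```python
from h import *
st();g=lambda x,y,z:(*W(x,y),z,98.4)
plan([g(130,-74.8,33),g(-30,-76,33),g(-33,-76,33)])
```

```text
t 12.85 p [683.6 -91.   36.3] crate [144.9 -74.8] jawyaw 98.3 q [-0.24  0.82  1.23 -0.    1.1  -1.96] F [-0.5  0.9 -0.2] w 35.7 xdown [-0.001 -0.002 -1.   ]
[0.0033, 0.0, -0.0149] -0.1
[0.0036, -0.0015, -0.1749] -0.1
[0.0036, -0.0015, -0.1779] -0.1
```

Emit:
step_arm(
  targets=[
    [[0.002,0,-0.005,0],[0.003,0,-0.01,0],[0.003,0,-0.014,0],[0.003,0,-0.018,0],[0.003,0,-0.022,0]],
  ],
)

```text
time: 13.27
tool_pos: [662.0, -94.7, 34.4]
tcp_rot: [-1.444, 1.568, -1.299]
contact_force: [0.4, -0.4, -0.7]
grip_width: 35.8
```

Emit:
step_arm(
  targets=[
    [[0,0,-0.006,0],[0,0,-0.012,0],[0,0,-0.018,0],[0,0,-0.024,0],[0,0,-0.03,0]],
  ],
)

```text
time: 13.68
tool_pos: [631.7, -99.1, 34.5]
tcp_rot: [-1.379, 1.568, -1.234]
contact_force: [1.5, 0.5, -1.1]
grip_width: 36.4
```

Run:
```python
from h import *
st();c=cam("wrist")
P,uv=cloud(c);q=P[(P[:,2]>82)&(P[:,2]<96)&(np.hypot(P[:,0]-605,P[:,1]+100)<45)];print(len(q),np.median(q[:,2]))
m=cv2.minEnclosingCircle(q[:,:2].astype(np.float32));print(m,Cr(m[0]))
g=lambda x,y,z:(*W(x,y),z,98.4)
plan([g(-33,-76,34)])
```

```text
t 13.68 p [631.7 -99.1  34.5] crate [ 92.4 -75.2] jawyaw 98.3 q [-0.27  0.74  1.41 -0.    1.   -1.99] F [ 1.5  0.5 -1.1] w 36.4 xdown [ 0.001 -0.003 -1.   ]
14105 88.48976435492825
((611.4855346679688, -101.49442291259766), 37.84748840332031) [ 72.05763463 -74.62133323]
[0.0005, -0.0012, -0.1243] -0.1
```

Emit:
step_arm(
  targets=[
    [[0,0,-0.007,0],[0,0,-0.015,0],[0,0,-0.023,0],[0,0,-0.031,0],[0,0,-0.04,0]],
  ],
)

```text
time: 14.15
tool_pos: [590.4, -105.0, 34.5]
tcp_rot: [-1.809, 1.568, -1.665]
contact_force: [0.4, -0.0, -0.2]
grip_width: 36.0
```

Emit:
step_arm(
  targets=[
    [[0,0,-0.008,0],[0,0,-0.017,0],[0,0,-0.026,0],[0,0,-0.035,0],[0,0,-0.043,0]],
  ],
)

```text
time: 14.57
tool_pos: [546.9, -111.2, 34.6]
tcp_rot: [-1.893, 1.568, -1.748]
contact_force: [1.6, -0.4, -0.3]
grip_width: 36.0
```

Run:
```python
from h import *
st();g=lambda x,y,z:(*W(x,y),z,98.4)
plan([g(-33,-76,34)])
```

```text
t 14.57 p [ 546.9 -111.2   34.6] crate [  6.7 -74.8] jawyaw 98.3 q [-0.34  0.62  1.66 -0.    0.86 -2.05] F [ 1.6 -0.4 -0.3] w 36.0 xdown [-0.    -0.003 -1.   ]
[0.0006, -0.0013, -0.0397] -0.1
```

Emit:
step_arm(
  targets=[
    [[0,0,-0.01,0],[0,0,-0.019,0],[0,0,-0.027,0],[0,0,-0.034,0],[0,0,-0.038,0]],
  ],
)

```text
time: 14.98
tool_pos: [508.3, -116.8, 34.6]
tcp_rot: [-2.063, 1.568, -1.919]
contact_force: [1.7, 0.1, -0.2]
grip_width: 35.8
```

Emit:
step_arm(
  targets=[
    [[0,0,-0.001,0],[0,0,0.003,0],[0,0,0.008,0],[-0.01,0,0.01,0],[-0.04,0,0.01,0]],
  ],
)

```text
time: 15.4
tool_pos: [516.9, -114.3, 71.7]
tcp_rot: [3.004, 1.563, -3.135]
contact_force: [-0.2, 0.8, -0.1]
grip_width: 35.9
```

Emit:
step_arm(
  targets=[
    [[-0.03,0,0,0],[-0.06,0,0,0],[-0.09,0,0,0],[-0.12,0,0,0],[-0.14,0,0,0]],
  ],
)

```text
time: 15.82
tool_pos: [519.4, -114.4, 214.9]
tcp_rot: [-2.953, 1.566, -2.808]
contact_force: [1.1, 0.4, -0.1]
grip_width: 35.7
```

Run:
```python
from h import *
st();n=(436,366)
plan([(*n,200,-45)],half=False);plan([(*n,200,135)],half=False)
```

```text
t 15.82 p [ 519.4 -114.4  214.9] crate [-21.  -73.9] jawyaw 98.3 q [-0.36  0.37  1.52 -0.    1.26 -2.07] F [ 1.1  0.4 -0.1] w 35.7 xdown [-0.004 -0.001 -1.   ]
[0.0146, 0.4874, -0.0131] 143.3
[0.0146, 0.4874, -0.0131] -36.7
```

Emit:
step_arm(
  targets=[
    [[0,0.033,-0.001,0],[0,0.066,-0.002,0],[0,0.1,-0.003,0],[0,0.134,-0.004,0],[0,0.167,-0.005,0]],
  ],
  jaw=0.15,
)

```text
time: 16.23
tool_pos: [490.4, 51.9, 215.1]
tcp_rot: [-2.921, 1.567, -2.776]
contact_force: [0.6, 0.7, 0.5]
grip_width: 64.5
```

Emit:
step_arm(
  targets=[
    [[0,0.033,-0.001,0],[0,0.066,-0.002,0],[0,0.1,-0.003,0],[0,0.134,-0.004,0],[0,0.167,-0.005,0]],
  ],
)

```text
time: 16.65
tool_pos: [461.2, 218.7, 215.2]
tcp_rot: [-2.927, 1.567, -2.782]
contact_force: [0.3, -0.9, 0.3]
grip_width: 78.0
```

Emit:
step_arm(
  targets=[
    [[0.002,0.03,-0.001,-7],[0.004,0.06,-0.002,-14],[0.006,0.09,-0.003,-21],[0.008,0.11,-0.003,-28],[0.01,0.12,-0.003,-35]],
  ],
)

```text
time: 17.07
tool_pos: [440.2, 340.2, 205.0]
tcp_rot: [2.536, 1.568, -2.982]
contact_force: [-0.3, -0.5, -0.3]
grip_width: 78.0
```

Run:
```python
from h import *
st();c=cam("wrist");save(c,"w3.png")
hsv=cv2.cvtColor(c["color"],cv2.COLOR_RGB2HSV)
P,uv=cloud(c);s=hsv[uv[:,1],uv[:,0],1]
q=P[(P[:,2]>70)&(P[:,2]<84)&(s<60)&(np.hypot(P[:,0]-436,P[:,1]-366)<42)];print(len(q),q.min(0) if len(q) else 0,q.max(0),np.median(q[:,2]))
m=cv2.minEnclosingCircle(q[:,:2].astype(np.float32));print(m)
plan([(*m[0],45,135)])
t=cam("top");save(t,"top2.png")
P,uv=cloud(t);a=np.array([[*Cr(p),p[2]] for p in P if abs(p[0]-460)<60 and abs(p[1]+118)<60])
a=a[(a[:,2]>80)&(a[:,2]<96)];print("old can",len(a),cv2.minEnclosingCircle(a[:,:2].astype(np.float32)),np.median(a[:,2]))
```

```text
t 17.07 p [440.2 340.2 205. ] crate [-32.9 387.3] jawyaw 133.8 q [ 0.52  0.42  1.47  0.    1.26 -1.82] F [-0.3 -0.5 -0.3] w 78.0 xdown [-0.003 -0.001 -1.   ]
2143 [412.97317482 338.78428909  70.04216052] [462.59873427 387.79904694  78.23233312] 75.92834944284215
((437.67816162109375, 363.6560363769531), 24.97582244873047)
[0.1595, 0.0178, 0.0149] -0.7
old can 350 ((-67.73775482177734, -71.37353515625), 24.532201766967773) 86.91317545843481
```

View pics/top2.png

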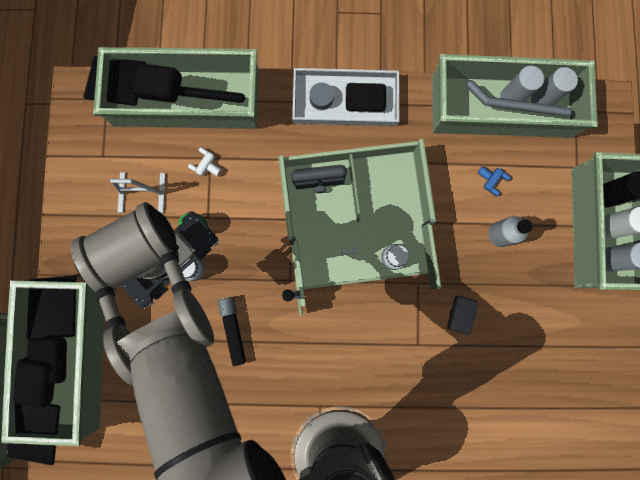

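Emit:
step_arm(
  targets=[
    [[0.02,0.0178,0.0149,-0.5],[0.04,0.0178,0.0149,-0.7],[0.065,0.0178,0.0149,-0.7],[0.09,0.0178,0.0149,-0.7],[0.1,0.0178,0.0149,-0.7]],
  ],
)

```text
time: 17.58
tool_pos: [437.4, 360.5, 101.6]
tcp_rot: [2.863, 1.562, -2.652]
contact_force: [-0.8, -0.7, 0.2]
grip_width: 78.2
```

Run:
```python
from h import *
st();plan([(437.7,363.7,45,135)])
```

```text
t 17.58 p [437.4 360.5 101.6] crate [-32.7 407.8] jawyaw 134.0 q [ 0.55  0.55  1.57  0.    1.04 -1.79] F [-0.8 -0.7  0.2] w 78.2 xdown [-0.008 -0.004 -1.   ]
[0.0566, 0.002, 0.003] -1.0
```

Emit:
step_arm(
  targets=[
    [[0.012,0.002,0.003,-1],[0.025,0.002,0.003,-1],[0.038,0.002,0.003,-1],[0.05,0.002,0.003,-1],[0.056,0.002,0.003,-1]],
  ],
)

```text
time: 18.0
tool_pos: [437.9, 363.1, 44.8]
tcp_rot: [2.872, 1.56, -2.629]
contact_force: [0.3, 0.3, 0.2]
grip_width: 77.8
```

Emit:
step_arm(
  targets=[
    [[0,0,0,0],[0,0,0,0],[0,0,0,0],[0,0,0,0],[0,0,0,0]],
  ],
  jaw=1,
)

```text
time: 18.42
tool_pos: [438.2, 363.4, 45.7]
tcp_rot: [2.84, 1.562, -2.661]
contact_force: [-3.7, 1.9, 1.4]
grip_width: 49.5
```

Run:
```python
from h import *
st()
```

```text
t 18.42 p [438.2 363.4  45.7] crate [-31.4 410.6] jawyaw 134.8 q [ 0.56  0.62  1.61  0.    0.92 -1.8 ] F [-3.7  1.9  1.4] w 49.5 xdown [-0.008 -0.004 -1.   ]
```

Emit:
step_arm(
  targets=[
    [[0,0,0,0],[0,0,0,0],[-0.005,0,0,0],[-0.015,0,0,0],[-0.03,0,0,0]],
  ],
)

```text
time: 18.83
tool_pos: [437.7, 363.0, 75.3]
tcp_rot: [2.863, 1.559, -2.638]
contact_force: [0.3, -0.5, -2.6]
grip_width: 47.2
```

Emit:
step_arm(
  targets=[
    [[-0.02,0,0,0],[-0.045,0,0,0],[-0.07,0,0,0],[-0.09,0,0,0],[-0.1,0,0,0]],
  ],
)

```text
time: 19.25
tool_pos: [439.7, 364.2, 179.1]
tcp_rot: [2.828, 1.564, -2.673]
contact_force: [-0.0, -0.0, -3.5]
grip_width: 47.2
```

Run:
```python
from h import *
st();g=W(100,-80);print(g)
plan([(*g,180,135),(*g,180,98.4),(*g,58,98.4)])
```

```text
t 19.25 p [439.7 364.2 179.1] crate [-29.9 411.1] jawyaw 134.8 q [ 0.56  0.47  1.46  0.    1.22 -1.8 ] F [-0.  -0.  -3.5] w 47.2 xdown [-0.006 -0.003 -1.   ]
[ 639.91387558 -102.73348378]
[-0.0007, -0.4724, -0.187] -0.2
[-0.0007, -0.4724, -0.187] 36.4
[0.1213, -0.4726, -0.1862] 36.4
```

Emit:
step_arm(
  targets=[
    [[0,-0.015,-0.006,0],[0,-0.04,-0.016,0],[0,-0.067,-0.027,0],[0,-0.094,-0.038,0],[0,-0.12,-0.048,0]],
  ],
)

```text
time: 19.67
tool_pos: [490.1, 243.8, 179.1]
tcp_rot: [2.838, 1.563, -2.663]
contact_force: [1.1, 0.1, -3.3]
grip_width: 47.5
```

Emit:
step_arm(
  targets=[
    [[0,-0.026,-0.01,0],[0,-0.052,-0.02,0],[0,-0.078,-0.03,0],[0,-0.104,-0.04,0],[0,-0.13,-0.05,0]],
  ],
)

```text
time: 20.08
tool_pos: [546.3, 115.0, 179.0]
tcp_rot: [2.802, 1.563, -2.699]
contact_force: [1.2, 0.5, -3.8]
grip_width: 47.6
```

Emit:
step_arm(
  targets=[
    [[0,-0.026,-0.01,0],[0,-0.052,-0.02,0],[0,-0.078,-0.03,0],[0,-0.104,-0.04,0],[0,-0.13,-0.05,0]],
  ],
)

```text
time: 20.5
tool_pos: [602.5, -13.8, 178.8]
tcp_rot: [2.733, 1.562, -2.768]
contact_force: [0.3, -0.7, -3.7]
grip_width: 47.4
```

Run:
```python
from h import *
st();g=W(100,-80)
plan([(*g,170,135),(*g,90,135)])
```

```text
t 20.5 p [602.5 -13.8 178.8] crate [76.  13.5] jawyaw 134.8 q [-0.15  0.53  1.36 -0.    1.26 -2.5 ] F [ 0.3 -0.7 -3.7] w 47.4 xdown [-0.008 -0.003 -1.   ]
[0.0088, -0.0895, -0.0361] -0.2
[0.0888, -0.0898, -0.0354] -0.2
```

Emit:
step_arm(
  targets=[
    [[0,-0.025,-0.01,0],[0,-0.05,-0.02,0],[0,-0.073,-0.029,0],[0,-0.087,-0.035,0],[0,-0.09,-0.036,0]],
  ],
)

```text
time: 20.92
tool_pos: [640.7, -106.0, 178.0]
tcp_rot: [2.784, 1.561, -2.719]
contact_force: [-0.1, 0.4, -3.5]
grip_width: 47.4
```

Emit:
step_arm(
  targets=[
    [[0.01,0,0,0],[0.03,0,0,0],[0.05,0,0,0],[0.07,0,0,0],[0.08,0,0,0]],
  ],
)

```text
time: 21.33
tool_pos: [637.7, -104.6, 94.5]
tcp_rot: [2.516, 1.556, -2.987]
contact_force: [0.3, 0.1, -3.9]
grip_width: 47.6
```

Run:
```python
from h import *
st();g=W(100,-80)
plan([(*g,59,135)])
```

```text
t 21.33 p [ 637.7 -104.6   94.5] crate [ 97.5 -81.5] jawyaw 134.7 q [-0.28  0.69  1.32 -0.01  1.15 -2.63] F [ 0.3  0.1 -3.9] w 47.6 xdown [-0.015 -0.002 -1.   ]
[0.0354, -0.0005, 0.0033] -0.3
```

Emit:
step_arm(
  targets=[
    [[0.01,0,0.001,0],[0.019,0,0.002,0],[0.026,0,0.002,0],[0.03,0,0.002,0],[0.032,0,0.002,0]],
  ],
)

```text
time: 21.75
tool_pos: [638.8, -103.1, 62.2]
tcp_rot: [2.517, 1.556, -2.986]
contact_force: [-0.2, -0.0, -2.4]
grip_width: 47.7
```

Emit:
step_arm(
  targets=[
    [[0,0,0,0],[0.001,0,0,0],[0.0015,0,0,0],[0.002,0,0,0],[0.002,0,0,0]],
  ],
)

```text
time: 22.17
tool_pos: [638.8, -103.2, 60.5]
tcp_rot: [2.529, 1.556, -2.974]
contact_force: [0.3, -0.3, -3.5]
grip_width: 47.6
```

Run:
```python
from h import *
st()
```

```text
t 22.17 p [ 638.8 -103.2   60.5] crate [ 98.8 -80.3] jawyaw 134.7 q [-0.28  0.73  1.34 -0.01  1.08 -2.62] F [ 0.3 -0.3 -3.5] w 47.6 xdown [-0.014 -0.002 -1.   ]
```

Emit:
step_arm(
  targets=[
    [[0.0005,0,0,0],[0.001,0,0,0],[0.0015,0,0,0],[0.002,0,0,0],[0.002,0,0,0]],
  ],
)

```text
time: 22.58
tool_pos: [638.7, -103.2, 58.3]
tcp_rot: [2.525, 1.556, -2.978]
contact_force: [0.2, -0.7, -3.3]
grip_width: 47.4
```

Run:
```python
from h import *
st()
```

```text
t 22.58 p [ 638.7 -103.2   58.3] crate [ 98.7 -80.3] jawyaw 134.7 q [-0.28  0.73  1.35 -0.01  1.08 -2.62] F [ 0.2 -0.7 -3.3] w 47.4 xdown [-0.014 -0.002 -1.   ]
```

Emit:
step_arm(
  targets=[
    [[0.0003,0,0,0],[0.0006,0,0,0],[0.0009,0,0,0],[0.0012,0,0,0],[0.0012,0,0,0]],
  ],
)

```text
time: 23.0
tool_pos: [638.7, -103.2, 57.8]
tcp_rot: [2.534, 1.557, -2.968]
contact_force: [-2.3, 0.6, 4.2]
grip_width: 47.6
```

Run:
```python
from h import *
st()
```

```text
t 23.0 p [ 638.7 -103.2   57.8] crate [ 98.8 -80.3] jawyaw 134.7 q [-0.28  0.73  1.35 -0.01  1.08 -2.62] F [-2.3  0.6  4.2] w 47.6 xdown [-0.014 -0.002 -1.   ]
```

Contact (Fz +4 N at z 57.8, as expected). Release and rise.

Emit:
step_arm(
  targets=[
    [[0,0,0,0],[0,0,0,0],[0,0,0,0],[0,0,0,0],[0,0,0,0]],
  ],
  jaw=0.25,
)

```text
time: 23.42
tool_pos: [638.9, -103.3, 57.7]
tcp_rot: [2.539, 1.557, -2.964]
contact_force: [0.5, -0.3, 0.1]
grip_width: 68.5
```

Emit:
step_arm(
  targets=[
    [[-0.01,0,0,0],[-0.03,0,0,0],[-0.055,0,0,0],[-0.085,0,0,0],[-0.115,0,0,0]],
  ],
)

```text
time: 23.83
tool_pos: [640.2, -102.9, 174.4]
tcp_rot: [2.528, 1.556, -2.975]
contact_force: [0.8, 0.1, -0.4]
grip_width: 68.6
```

Emit:
step_arm(
  targets=[
    [[-0.03,-0.0,0,0],[-0.05,-0.0,0,0],[-0.06,0,0,0],[-0.06,0,0,0],[-0.06,0,0,0]],
  ],
)

```text
time: 24.25
tool_pos: [640.8, -102.7, 233.9]
tcp_rot: [2.516, 1.556, -2.987]
contact_force: [0.1, -0.2, 0.1]
grip_width: 69.0
```

Run:
```python
from h import *
st();plan([(420,220,240,135)])
```

```text
t 24.25 p [ 640.8 -102.7  233.9] crate [100.9 -80.1] jawyaw 134.7 q [-0.27  0.58  1.11 -0.01  1.46 -2.62] F [ 0.1 -0.2  0.1] w 69.0 xdown [-0.015 -0.002 -1.   ]
[-0.0036, 0.3847, 0.07] -0.3
```

Move aside for a clear final view.

Emit:
step_arm(
  targets=[
    [[0,0.035,0.006,0],[0,0.075,0.013,0],[0,0.115,0.021,0],[0,0.15,0.028,0],[0,0.18,0.033,0]],
  ],
)

```text
time: 24.67
tool_pos: [535.0, 50.3, 232.8]
tcp_rot: [2.445, 1.551, -3.057]
contact_force: [0.7, 1.0, -0.1]
grip_width: 68.7
```

Emit:
step_arm(
  targets=[
    [[0,0.035,0.006,0],[0,0.075,0.013,0],[0,0.115,0.021,0],[0,0.15,0.028,0],[0,0.18,0.033,0]],
  ],
)

```text
time: 25.08
tool_pos: [429.0, 202.9, 232.6]
tcp_rot: [2.46, 1.547, -3.041]
contact_force: [1.0, 0.4, -0.3]
grip_width: 69.2
```

Run:
```python
from h import *
st()
for n in("scene","top"):
    t=cam(n);save(t,n+"3.png");P,uv=cloud(t)
    for k,c,z0 in(("old",(-66,-75),83),("new",(99,-80),83)):
        w=W(*c);q=P[(P[:,2]>z0)&(P[:,2]<96)&(np.hypot(P[:,0]-w[0],P[:,1]-w[1])<42)]
        if len(q)>9:
            m=cv2.minEnclosingCircle(q[:,:2].astype(np.float32));print(n,k,len(q),Cr(m[0]).round(1),round(m[1],1),np.median(q[:,2]).round(1))
    C=np.c_[(P[:,:2]-O)@RC,P[:,2]];L=C[(C[:,2]>82)&(C[:,2]<92)&(C[:,0]<-20)&(C[:,0]>-160)&(abs(abs(C[:,1])-155)<14)]
    for s in(1,-1):
        q=L[L[:,1]*s>0]
        if len(q)>9:f=np.polyfit(q[:,0],q[:,1],1);print(n,"leaf",s,len(q),"angle",90+s*np.degrees(np.arctan(-f[0])),f)
```

```text
t 25.08 p [429.  202.9 232.6] crate [-64.  253.1] jawyaw 134.8 q [ 0.28  0.26  1.63  0.    1.28 -2.08] F [ 1.   0.4 -0.3] w 69.2 xdown [-0.023 -0.002 -1.   ]
scene old 184 [-66.1 -71.3] 25.0 86.6
scene new 200 [ 97.4 -76.4] 24.6 86.6
scene leaf 1 112 angle 89.52205598973585 [8.34189011e-03 1.57291075e+02]
scene leaf -1 144 angle 90.36304578747772 [ 6.33642913e-03 -1.52039803e+02]
top old 333 [-67.8 -71.3] 24.2 86.8
top new 320 [ 97.7 -76.8] 24.6 87.1
top leaf 1 244 angle 91.56900461469723 [-2.73911437e-02  1.54776966e+02]
top leaf -1 229 angle 90.43265495447847 [ 7.55139701e-03 -1.50863612e+02]
```

View pics/scene3.png

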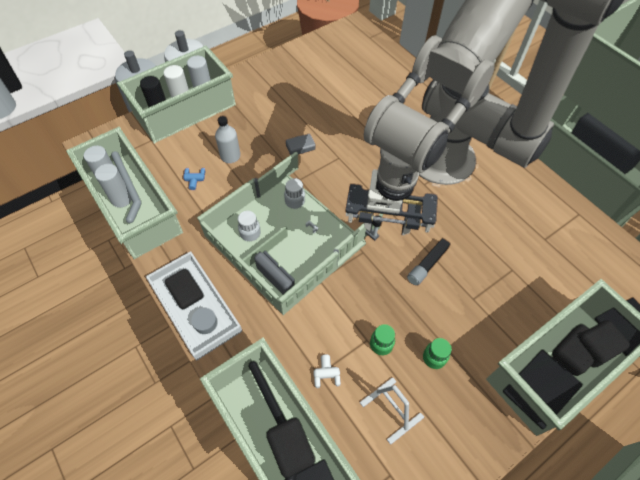

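The scene shows both leaves wide open. The new canister (248,225) is upright in the right compartment and the old one (293,193) is upright on the ledge. Other gear is where it was.

Emit:
step_arm(
  targets=[
    [[0,0,0,0],[0,0,0,0],[0,0,0,0],[0,0,0,0],[0,0,0,0]],
  ],
)

```text
time: 25.6
tool_pos: [428.7, 203.2, 232.6]
tcp_rot: [2.439, 1.546, -3.06]
contact_force: [-0.9, -0.7, 0.5]
grip_width: 68.9
```

```bash
python3 -c "
from h import *
st();print(bot.close_job())"
```

```text
t 25.6 p [428.7 203.2 232.6] crate [-64.2 253.5] jawyaw 134.9 q [ 0.28  0.26  1.63  0.    1.28 -2.08] F [-0.9 -0.7  0.5] w 68.9 xdown [-0.024 -0.002 -1.   ]
the job is handed in; nothing more can be done
None
```

The job is done and handed in at 25.6 s, inside the 72 s limit. I pulled the drop bolt up by its knob, about 27 mm. Then I swung leaf_a open, and leaf_b after it. I pushed the old canister straight out onto the ledge without lifting it, carried the spare over by its cap and set it down in the right compartment.

**Last checks, from the scene and top cameras:**
- **Leaves:** both are at about 90° (89.5–91.6° for leaf_a, 90.4° for leaf_b).
- **Old canister:** it stands upright at about (-67, -71) in the crate's frame, so its near edge is about 37 mm outside the door line.
- **Spare canister:** it stands upright at about (97, -77), with its cap top at the right height. It touched the floor with about 4 N.
- **Other gear:** by eye it is where it was at the start; I did not measure it.
- **Robot:** it stands clear of everything, holding nothing.

**What disagreed:**
- The wrist camera read the y positions 3–6 mm away from the fixed cameras, and the knob as gripped was closer to the wrist reading. True y positions may therefore be about 3 mm more negative than listed.
- Closing on the knob gave a brief 27 N side force, because I was about 3 mm off centre. I shifted the tool to relieve it before lifting.

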